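# Flip the sample status paddle

### The job

Two sample stands each carry a white hinged status paddle. At the stand that holds the large bottle, push the paddle up from underneath with the fingertips, over its pivot, and down flat on the far side, so that its two-bar face shows; guide it over steadily without flicking it, and gently, without pinching it. Leave the other paddle as it is, and do not lift, shift or knock over the stands, the bottles or anything else; then move clear.

Things in the scene. Friction and masses are not known exactly. Their poses are not given: they have to be found in the camera images.
- stand_large: Grey base plate 100 (x) x 165 (y) x 10 mm, loose, 2.2 kg. At x = +35, y = -45 mm two cheeks (102 mm high, 56 mm long in x, outer faces 37 mm either side of the paddle's middle) carry the paddle; at y = +48 mm, on a 1.5 mm pad, stands the large sample bottle. Origin: centre of its underside; z up, y along the hinge, +x away from the robot (world yaw -0.72 to -0.32 rad).
- paddle_large (a joint): Hinge of the white paddle at the large sample bottle, rad: 0 = level on the robot's side (stand's -x), ring face up; 1.57 = upright; 3.14 = level on the far side (+x), two-bar face up; stops at 0 and 3.14. Starts at 0 to 0.25. Hinge friction (0.05 N m, under 1 N at the free edge) holds it at any angle: it does not fall by itself.
- large_pivot (a point): Middle of the hinge axis of the paddle at the large sample bottle, 95 mm above the worktop, with its stand's axes (hinge = y). The paddle is a flat plate 56 mm wide along the hinge and 6 mm thick, reaching from 12 to 85 mm from the axis; it is free from below, over the 10 mm base plate (on the robot's side) or the worktop.
- large_edge (a point): Middle of the free edge of the paddle at the large sample bottle, 85 mm from the hinge axis, half-way through the 6 mm thickness; it turns with the paddle.
- stand_small: Grey base plate 100 (x) x 165 (y) x 10 mm, loose, 2.2 kg. At x = +35, y = -45 mm two cheeks (102 mm high, 56 mm long in x, outer faces 37 mm either side of the paddle's middle) carry the paddle; at y = +48 mm, on a 1.5 mm pad, stands the small sample vial. Origin: centre of its underside; z up, y along the hinge, +x away from the robot (world yaw -0.72 to -0.32 rad).
- paddle_small (a joint): Hinge of the white paddle at the small sample vial, rad: 0 = level on the robot's side (stand's -x), ring face up; 1.57 = upright; 3.14 = level on the far side (+x), two-bar face up; stops at 0 and 3.14. Starts at 0 to 0.25. Hinge friction (0.05 N m, under 1 N at the free edge) holds it at any angle: it does not fall by itself.
- small_pivot (a point): Middle of the hinge axis of the paddle at the small sample vial, 95 mm above the worktop, with its stand's axes (hinge = y). The paddle is a flat plate 56 mm wide along the hinge and 6 mm thick, reaching from 12 to 85 mm from the axis; it is free from below, over the 10 mm base plate (on the robot's side) or the worktop.
- small_edge (a point): Middle of the free edge of the paddle at the small sample vial, 85 mm from the hinge axis, half-way through the 6 mm thickness; it turns with the paddle.
- bottle_large: The large brown sample bottle with a black cap, 57 mm wide, 112 mm high, standing loose on its stand. Origin: centre of its underside, z up.
- vial_small: The small brown sample vial with a black cap, 28 mm wide, 58 mm high, standing loose on the other stand. Origin: centre of its underside, z up.
- crucible: White porcelain crucible, 44 mm wide, 36 mm high, a loose bystander on the worktop beyond the stands. Origin: centre of its underside.
- marker: White felt marker with a cap, 17 x 135 x 16 mm, lying, a loose bystander on the worktop beyond the stands. Origin: centre of its underside.
- blue_vial: Brown sample vial with a blue cap, 35 mm wide, 72 mm high, a loose bystander on the worktop beyond the stands. Origin: centre of its underside.

How it is judged:
By the outcome, as a careful person would: the job done as asked, in the order asked, and still so for the second after the job is handed in, with the robot touching nothing.
It also fails if it takes over 42 s, if anything falls off the work surface, if the arm or the gripper's body presses on something with over 40 N, if the wrist force passes 120 N, or if a joint passes its speed limit or range.

### The arm

A 6-joint arm with a two-finger parallel gripper is mounted at the origin on a cart in front of the work surface, level with it; the furniture and walls round the work are solid. World frame = base frame: x ahead of the robot, y to its left, z up, the work surface at z = 0. Lengths are in mm, angles in rad, forces in N, time in s.
With the tool pointing down it reaches from about 400 to 925 mm from the base axis. Payload 12.5 kg.
Tool frame: the origin (TCP) lies on the centre line of the jaws, within the pads' length; the fingertips stand 17 mm ahead of it and the grasp point (between the pads) lies 2 mm behind it; z points along the fingers, y is the line along which they close (so a half turn about z gives the same grasp; the last joint's range is limited). The gripper opens to 95 mm and grips with 3 to 60 N. Pads are 20 mm wide; open, the fingers measure 119 mm over their backs; the gripper's body (75 mm by 180 mm) begins 59 mm behind the grasp point.
Start: joints at [1.098, 0.491, 1.559, -0, 1.092, -0.106], TCP at [224.128, 583.448, 231.661] pointing down, gripper open.
Joint ranges: [-3.1, 3.1], [-0.84, 2.19], [0.05, 2.79], [-1.13, 4.28], [0.06, 2.93], [-2.69, 2.69]. Speed limits (rad/s): [2.22, 2.22, 2.79, 3.14, 3.14, 3.14].

### API

Orientations are given as a unit quaternion [x, y, z, w].
In Python, from plant import manip, snapshot, camera_params, spot_in gives the robot as it stands. Calls block until the motion is done:
- manip.movep(position, orientation): joint-space move of the TCP to a pose.
- manip.move_l(position, ori=None, speed=150, max_force=None): straight line of the TCP; ori=None keeps the orientation; speed is the mean speed in mm/s. With max_force (N) it stops when the force on the tool has changed by that much, and returns True; else False.
- manip.goto_joints(angles): joint-space move.
- manip.release() and manip.clamp(): open the fingers fully, or close them until they stop; the grip force is fixed at half the most.
- manip.dwell(seconds).
- manip.inverse_kinematics(position, orientation): joint angles nearest the present ones, or None.
- manip.read_state(): the state.
- snapshot(name): name is "side" or "top"; returns (picture, depth): 420x560x3 uint8, red, green, blue; 420x560 float32, mm along the optical axis (not along the pixel's ray), 0 where there is no reading.
- camera_params(name): a dict with "intrinsics" (3x3 intrinsics, pixels), "D" ([k1, k2, p1, p2, k3] as OpenCV has them; the pictures are not rectified), "origin" and "attitude" of the camera in the world. Camera axes: x right, y down, z forward; pixel columns grow to the right and rows downward; lengths in mm; the calibration is good to about 2 mm. A picture is of the moment at which its call begins. camera_params takes no time and is no camera call.
A pose or a line that the arm cannot do raises manip.Unreachable and nothing moves.
- manip.finish_job(): hands the job in; it is judged then, once.
Trained networks look in the newest picture that a camera, given by its name, has taken for a name from the list of things; names that differ only in an ending like _2 or _b are one class to them, and where a whole thing is asked for, a point or a joint stands for the part that bears it (a point fixed in the world has none). Each returns a list of dicts, best first, with "conf" (0 to 1); they miss things now and then, are a little off and sometimes report something else, mostly with a low value. They report only what shows in the picture. A call takes as long as a camera call.
- spot_in(thing, camera): "xy" ([column, row] in pixels, amid what is visible of it).
The state is a dict: "time_s": time; "qpos": joint angles; "qd": joint speeds; "effort": joint torques, N m; "tcp_pos": TCP position; "tool_rot": TCP orientation; "wrist_force": force on the tool from outside, world axes, zero at the start; "ft_torque": the same for the moment, N m; "gripper_width": finger opening in mm; "finger_force": force on a finger pad.
Only numpy, scipy, OpenCV 4.12 (cv2) and the standard library are available. Lean on these libraries where they do the work, as an engineer would, in place of code of your own. Each camera call takes 0.05 s, during which the arm holds its last target. There are 200 camera calls.

## Working session

There is one attempt and no reset: what is moved stays moved. The work goes in short steps, each a Python script; the robot and the scene stay as the last script left them, time stands still between calls to the robot, and variables do not carry over. Pictures are saved under pics/ and viewed, at most 10 in all, crops included, and the job is handed in when it is done.

```bash
ls; mkdir -p pics; cat > h.py <<'E'
import numpy as np, cv2
from plant import manip, snapshot, camera_params, spot_in
def cam(n):
    c=camera_params(n); return np.array(c["intrinsics"]),np.array(c["D"],float),np.array(c["origin"],float),c["attitude"]
def rot(a):
    from scipy.spatial.transform import Rotation as R
    a=np.array(a,float); return a if a.shape==(3,3) else R.from_quat(a).as_matrix()
def world(n,uv,d):
    K,D,o,a=cam(n); p=cv2.undistortPoints(np.array(uv,float).reshape(-1,1,2),K,D)[:,0]
    d=np.ravel(d); return (np.c_[p,np.ones(len(p))]*d[:,None])@rot(a).T+o
def cloud(n,dep):
    v,u=np.mgrid[:dep.shape[0],:dep.shape[1]]
    W=world(n,np.c_[u.ravel(),v.ravel()],dep.ravel()).reshape(*dep.shape,3); W[dep<=0]=np.nan; return W
E
python3 - <<'E'
from h import *
for n in("side","top"):
    print(n,camera_params(n))
    im,d=snapshot(n); cv2.imwrite(f"pics/{n}0.png",im[:,:,::-1]); np.save(f"pics/{n}d.npy",d)
    for t in("stand_large","paddle_large","large_pivot","large_edge","stand_small","small_pivot","bottle_large","vial_small","crucible","marker","blue_vial"):
        for r in spot_in(t,n)[:2]:
            u,v=r["xy"]; dd=d[int(v),int(u)]
            print(n,t,np.round(r["xy"]),round(r["conf"],2),world(n,[u,v],dd).round()[0])
print(manip.read_state())
E
```

```text
pics
side {'intrinsics': array([[447.48939036,   0.        , 278.83794073],
       [  0.        , 447.48939036, 204.63677685],
       [  0.        ,   0.        ,   1.        ]]), 'D': array([-0.04094077,  0.        ,  0.        ,  0.        ,  0.        ]), 'origin': array([115.07268179, 462.62550013, 493.52052549]), 'attitude': array([-0.25193042,  0.8136455 , -0.50440576,  0.14172826])}
side stand_large [373. 237.] 0.97 [ 390. -332.   10.]
side paddle_large [385. 201.] 0.63 [ 364. -301.  115.]
side paddle_large [199. 258.] 0.54 [598. -25.  43.]
side large_pivot [373. 236.] 0.67 [ 391. -334.   11.]
side large_edge [385. 199.] 0.61 [ 373. -326.  107.]
side stand_small [230. 272.] 0.59 [555. -57.  10.]
side stand_small [388. 202.] 0.57 [ 358. -298.  116.]
side small_pivot [232. 269.] 0.55 [559. -68.  10.]
side bottle_large [336. 213.] 0.63 [ 448. -265.   79.]
side bottle_large [281. 182.] 0.48 [ 677. -412.   34.]
side vial_small [198. 258.] 0.76 [598. -21.  45.]
side vial_small [232. 270.] 0.57 [555. -65.  11.]
side crucible [215. 203.] 0.49 [ 737. -227.   30.]
side marker [183. 225.
[... 1081 characters left out ...]
.]
{'time_s': 1.2, 'qpos': array([ 1.09842328e+00,  4.90919205e-01,  1.55891250e+00, -1.11351269e-05,
        1.09171069e+00, -1.05592585e-01]), 'qd': array([-0.00109471, -0.00023017, -0.00012836, -0.00199613,  0.00019818,
       -0.00120827]), 'effort': array([-1.55081252e-03, -6.12460184e+01, -2.58433574e+01,  6.92587718e-02,
        4.45674558e-02,  4.00058559e-05]), 'tcp_pos': array([224.11272223, 583.44488271, 231.6446934 ]), 'tool_rot': array([1.82361474e-01, 9.83231556e-01, 2.26748165e-05, 1.18958956e-05]), 'wrist_force': array([-0.29378732, -0.7955479 ,  0.92332133]), 'ft_torque': array([-0.01458151, -0.00644693, -0.02928893]), 'finger_force': 0.0, 'gripper_width': 95.16189458400476}
```

```bash
python3 - <<'E'
import cv2
a=cv2.imread("pics/top0.png")[60:360,130:430]; b=cv2.imread("pics/side0.png")[120:345,140:440]
cv2.imwrite("pics/c1.png",cv2.resize(a,(600,600),interpolation=cv2.INTER_CUBIC)); cv2.imwrite("pics/c2.png",cv2.resize(b,(800,600),interpolation=cv2.INTER_CUBIC))
E
```

```text
(no output)
```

View pics/c1.png

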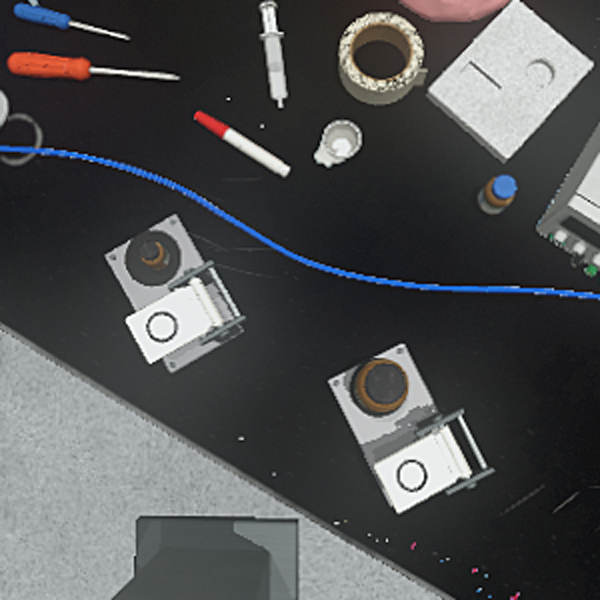

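View pics/c2.png

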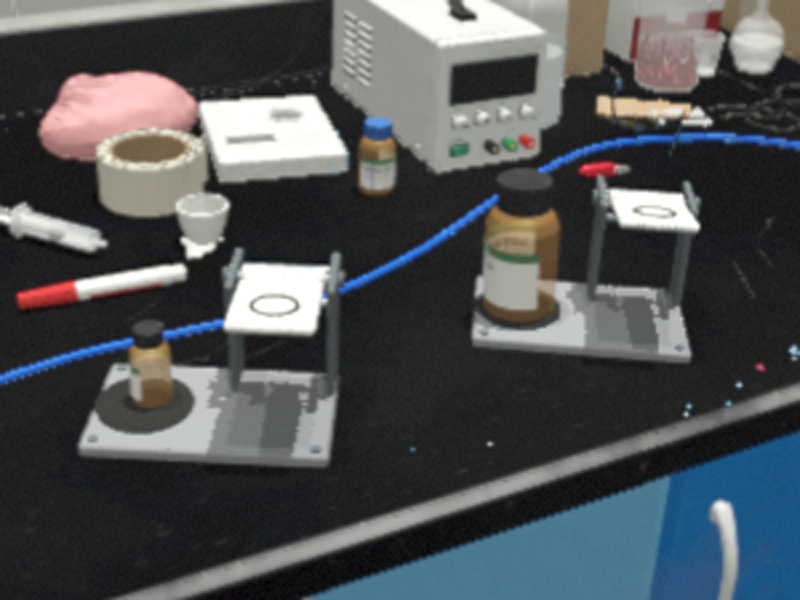

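The top view shows the large-bottle stand at lower right (bottle about (320,252), paddle about (337,297) full-frame px). The other stand is at left, paddle about (212,222). Both paddles show the ring face. Next I fit the stand pose from depth.

```bash
cat > fit.py <<'E'
from h import *
def fit(dtop,dside,c,show=True):
    P=np.vstack([cloud("top",dtop).reshape(-1,3),cloud("side",dside).reshape(-1,3)])
    P=P[~np.isnan(P).any(1)]; P=P[np.hypot(*(P[:,:2]-c).T)<160]
    return P
E
python3 - <<'E'
from fit import *
for n in ("top","side"):
    d=np.load(f"pics/{n}d.npy"); W=cloud(n,d)
    for nm,c in(("L",(425,-315)),("S",(575,-60))):
        P=W.reshape(-1,3); P=P[~np.isnan(P).any(1)]; P=P[np.hypot(*(P[:,:2]-c).T)<150]
        print(n,nm,"table z",np.median(P[abs(P[:,2])<5][:,2]).round(1))
        b=P[(P[:,2]>6)&(P[:,2]<14)]; print(" base",cv2.minAreaRect(b[:,:2].astype(np.float32)),len(b), np.median(b[:,2]).round(1))
        t=P[(P[:,2]>88)&(P[:,2]<135)]; print(" high",len(t),t.min(0).round(),t.max(0).round())
        if n=="top":
            for nm2,q in (("b",b),("t",t)):
                pass
K=cam("top"); print(rot(K[3]).round(2))
E
```

```text
top L table z -0.3
 base ((419.60906982421875, -299.465087890625), (138.56553649902344, 190.4730987548828), 85.97310638427734) 1375 9.9
 high 1922 [ 333. -404.   88.] [ 489. -264.  126.]
top S table z -0.5
 base ((583.826904296875, -58.11053466796875), (224.1062469482422, 196.2458953857422), 58.528724670410156) 1574 9.6
 high 1408 [ 483. -144.   88.] [593. -15. 111.]
side L table z 0.6
 base ((418.51336669921875, -311.57855224609375), (165.3563690185547, 104.53173828125), 27.40837287902832) 1572 10.6
 high 1071 [ 333. -403.   88.] [ 487. -262.  126.]
side S table z 0.4
 base ((613.2186889648438, -59.66473388671875), (225.35064697265625, 172.25930786132812), 31.044475555419922) 2802 10.7
 high 1046 [ 483. -140.   88.] [593. -13. 109.]
[[ 0.01 -0.99  0.1 ]
 [-1.   -0.01  0.02]
 [-0.02 -0.1  -0.99]]
```

```bash
python3 - <<'E'
from h import *
c=np.array([418.5,-311.6]); yaw=np.radians(27.41-90)
R=np.array([[np.cos(yaw),-np.sin(yaw)],[np.sin(yaw),np.cos(yaw)]])
for n in ("top","side"):
    P=cloud(n,np.load(f"pics/{n}d.npy")).reshape(-1,3); P=P[~np.isnan(P).any(1)]
    P=np.c_[(P[:,:2]-c)@R,P[:,2]]; P=P[(abs(P[:,0])<140)&(abs(P[:,1])<110)]
    pc=lambda a:np.percentile(a,[1,5,50,95,99]).round(1)
    b=P[(abs(P[:,2]-10)<4)]; print(n,"base x",pc(b[:,0]),"y",pc(b[:,1]))
    cap=P[(P[:,2]>118)&(P[:,1]>15)]; print(" cap",pc(cap[:,0]),pc(cap[:,1]),pc(cap[:,2]))
    p=P[(P[:,2]>85)&(P[:,1]<0)]; print(" paddle+cheek x",pc(p[:,0]),"y",pc(p[:,1]))
    q=p[(abs(p[:,1]+45)<22)&(p[:,0]<12)]; f=np.polyfit(q[:,0],q[:,2],1); print(" plane slope",f, "angle",np.arctan(-f[0]), "z at pivot",np.polyval(f,35))
    f2=p[(p[:,0]<0)]; print(" paddle y",pc(f2[:,1]),"x",pc(f2[:,0]))
    k=p[(p[:,0]>30)]; print(" cheek x",pc(k[:,0]),"y",pc(k[:,1]),pc(k[:,2]))
# IK survey
from scipy.spatial.transform import Rotation as Ro
pv=np.r_[c+R@[35,-45],95]; print("pivot",pv)
def quat(az,phi,s):
    z=np.array([np.cos(az)*np.cos(phi),np.sin(az)*np.cos(phi),-np.sin(phi)]); y=s*np.array([-np.sin(az),np.cos(az),0])
    return Ro.from_matrix(np.c_[np.cross(y,z),y,z]).as_quat(),z
X=np.r_[R[:,0],0]
for s in(1,-1):
  for da in(0,.2,.4,.6,-.3):
    row=[]
    for phi in(0,.2,.4,.6,.8,1.0,1.2,1.4):
      r=""
      for th in(-.2,.8,1.57,2.4,3.14):
        q,z=quat(yaw+da,phi,s); tip=pv+80*(-np.cos(th)*X+np.sin(th)*np.array([0,0,1]))
        j=manip.inverse_kinematics(tip-17*z,q); r+="." if j is None else "Y"
      row.append(r)
    print(s,da,row)
E
```

```text
top base x [-48.5 -46.5 -12.3  46.7  50.2] y [-62.6 -26.8  12.6  78.8  81.9]
 cap [-18.  -15.4   1.7  18.6  21.3] [31.8 35.  51.5 68.7 71.4] [119.3 120.1 122.3 124.5 125.5]
 paddle+cheek x [-45.2 -41.    9.2  57.7  61.2] y [-82.4 -77.4 -45.3 -12.1  -8.7]
 plane slope [ -0.22666183 106.34253921] angle 0.22289563273412855 z at pivot 98.40937513820931
 paddle y [-72.1 -69.8 -45.1 -20.  -18. ] x [-45.6 -43.8 -23.4  -2.1  -0.3]
 cheek x [30.4 31.1 40.2 60.7 61.8] y [-84.9 -81.1 -46.7  -9.1  -5.7] [ 86.5  89.7  99.6 103.1 103.9]
side base x [-50.8 -49.3 -18.9  39.3  46.9] y [-80.3 -74.7 -16.8  76.   81.7]
 cap [-21.1 -19.4  -5.6  14.9  19.2] [32.  34.3 52.1 69.4 72. ] [118.4 118.9 123.2 124.8 125.2]
 paddle+cheek x [-49.2 -47.5   7.5  46.7  59.8] y [-81.8 -79.  -41.3  -8.5  -5.4]
 plane slope [ -0.17702351 107.7339579 ] angle 0.17520837273994397 z at pivot 101.53813498723184
 paddle y [-71.8 -69.9 -44.3 -18.7 -17.1] x [-49.5 -48.3 -35.2  -3.2  -1.3]
 cheek x [30.4 30.6 35.2 58.7 61.5] y [-83.8 -80.6 -44.3  -6.3  -4.1] [ 90.9  92.5 101.4 103.5 103.8]
pivot [ 394.66433826 -363.38668969   95.        ]
1 0 ['YYYYY', 'YYYYY', 'YYYYY', 'YYYYY', 'YYYYY', 'Y.YY.', '.YYYY', 'YYYYY']
1 0.2 ['YYYYY', '.YYYY', 'YYYYY', 'YYYYY', 'YYYYY', 'Y.Y..', '.YYYY', 'YYYYY']
1 0.4 ['Y.YYY', '..YYY', '.YYYY', 'YYYYY', 'YYYYY', 'YY..Y', '.YYYY', 'YYYYY']
1 0.6 ['YYYYY', '.YYYY', 'YYYYY', 'YYYYY', 'YYYYY', 'Y....', '.YYYY', 'YYYYY']
1 -0.3 ['.YYYY', 'YYYYY', 'YYYYY', 'YYYYY', 'Y....', '..YY.', 'YYYYY', 'YYYYY']
-1 0 ['YYYYY', 'YYYYY', 'YYYYY', 'YYYYY', 'YYYYY', 'Y....', '.YYYY', 'YYYYY']
-1 0.2 ['YYYYY', '.YYYY', 'YYYYY', 'YYYYY', 'YYYYY', 'Y.Y..', '.YYYY', 'YYYYY']
-1 0.4 ['Y.YYY', '..YYY', '.YYYY', 'YYYYY', 'YYYYY', 'YYYYY', 'YYYYY', 'YYYYY']
-1 0.6 ['YYYYY', '.YYYY', 'YYYYY', 'YYYYY', 'YYYYY', 'YYYYY', 'YYYYY', 'YYYYY']
-1 -0.3 ['.YYYY', 'YYYYY', 'YYYYY', 'YYYYY', 'Y....', '.....', '..YYY', 'YYYYY']
```

```bash
cat > plan.py <<'E'
from h import *
from scipy.spatial.transform import Rotation as Ro
c=np.array([418.5,-311.6]); yaw=np.radians(27.41-90)
X=np.array([np.cos(yaw),np.sin(yaw),0]); Y=np.array([-X[1],X[0],0]); Z=np.array([0,0,1.])
PV=np.r_[c,95]+35*X-45*Y
def pose(x,z,phi,s):          # fingertip centre in the hinge plane (from pivot) -> TCP pose
    d=np.cos(phi)*X-np.sin(phi)*Z; y=s*Y
    return PV+x*X+z*Z-17*d, Ro.from_matrix(np.c_[np.cross(y,d),y,d]).as_quat()
PHI=lambda t:0.4+0.55*np.clip(t,0,np.pi)/np.pi
def push(t,s,r=68):
    f=PHI(t); h=3+10*abs(np.cos(t-f))
    return pose(-r*np.cos(t)-h*np.sin(t), r*np.sin(t)-h*np.cos(t), f, s)
E
python3 - <<'E'
from plan import *
for s in(1,-1):
    L=[("hi",pose(-150,120,.4,s)),("pre",pose(-130,-15,.4,s)),("under",pose(-72,-15,.4,s))]+[(t,push(t,s)) for t in(.5,1,1.5,2,2.5,2.9,3.14)]
    for n,p in L:
        j=manip.inverse_kinematics(*p); print(s,n,p[0].round(),None if j is None else np.round(j,2))
E
```

```text
1 hi [ 318. -216.  222.] [-0.36  0.42  2.71  3.88  1.17  1.57]
1 pre [ 328. -234.   87.] [-0.42  1.13  2.79  3.77  1.8   2.04]
1 under [ 354. -286.   87.] [-0.56  0.98  2.67  3.63  1.62  1.82]
1 0.5 [ 357. -292.  124.] [-0.59  0.72  2.63  3.6   1.27  1.67]
1 1 [ 366. -309.  155.] [-0.65  0.52  2.53  3.62  0.91  1.52]
1 1.5 [ 382. -339.  173.] [-0.71  0.42  2.41  3.67  0.62  1.37]
1 2 [ 399. -372.  171.] [-0.76  0.41  2.29  3.76  0.42  1.23]
1 2.5 [ 413. -400.  151.] [-0.8   0.45  2.2   3.87  0.3   1.08]
1 2.9 [ 419. -411.  132.] [-0.81  0.49  2.15  4.01  0.22  0.93]
1 3.14 [ 421. -415.  118.] [-0.82  0.52  2.13  4.12  0.19  0.83]
-1 hi [ 318. -216.  222.] [-0.36  0.42  2.71  3.88  1.17 -1.58]
-1 pre [ 328. -234.   87.] [-0.42  1.13  2.79  3.77  1.8  -1.11]
-1 under [ 354. -286.   87.] [-0.56  0.98  2.67  3.63  1.62 -1.32]
-1 0.5 [ 357. -292.  124.] [-0.59  0.72  2.63  3.6   1.27 -1.47]
-1 1 [ 366. -309.  155.] [-0.65  0.52  2.53  3.62  0.91 -1.62]
-1 1.5 [ 382. -339.  173.] [-0.71  0.42  2.41  3.67  0.62 -1.77]
-1 2 [ 399. -372.  171.] [-0.76  0.41  2.29  3.76  0.42 -1.92]
-1 2.5 [ 413. -400.  151.] [-0.8   0.45  2.2   3.87  0.3  -2.06]
-1 2.9 [ 419. -411.  132.] [-0.81  0.49  2.15  4.01  0.22 -2.21]
-1 3.14 [ 421. -415.  118.] [-0.82  0.52  2.13  4.12  0.19 -2.32]
```

```bash
sed -i 's/0.4+0.55\*/0.5+0.45*/' plan.py; python3 - <<'E'
from plan import *
def st(n):
    s=manip.read_state(); print(n,round(s["time_s"],1),s["tcp_pos"].round(),s["qpos"].round(2),s["wrist_force"].round(1))
manip.clamp(); st("closed")
manip.goto_joints([1.098,0.0,1.7,0,1.09,-.1]); st("up")
manip.goto_joints([1.098,0.0,2.2,3.8,1.17,1.5]); st("flip")
manip.goto_joints([-.4,0.1,2.5,3.8,1.17,1.5]); st("rot")
s=1
L=[("hi",pose(-115,130,.5,s)),("pre",pose(-105,-15,.5,s)),("under",pose(-72,-15,.5,s))]+[(t,push(t,s)) for t in(.5,1.5,2.5,3.2)]
for n,p in L:
    j=manip.inverse_kinematics(*p); print(s,n,p[0].round(),None if j is None else np.round(j,2))
im,_=snapshot("side"); cv2.imwrite("pics/s1.png",im[:,:,::-1])
E
```

```text
closed 2.7 [224. 583. 232.] [ 1.1   0.49  1.56  0.    1.09 -0.11] [-0.   0.4 -0.3]
up 3.7 [165. 466. 448.] [ 1.1   0.    1.7  -0.    1.09 -0.1 ] [ 0.1 -0.4 -0.2]
flip 6.9 [295. 407. 598.] [1.1  0.   2.2  3.8  1.17 1.5 ] [ 0.4 -0.2 -0.1]
rot 9.3 [ 379. -244.  417.] [-0.4   0.1   2.5   3.8   1.17  1.5 ] [-0.4 -0.   0.2]
1 hi [ 335. -248.  233.] [-0.49  0.27  2.59  3.86  0.85  1.36]
1 pre [ 339. -257.   88.] [-0.52  0.92  2.71  3.64  1.5   1.83]
1 under [ 355. -286.   88.] [-0.59  0.86  2.65  3.59  1.4   1.75]
1 0.5 [ 358. -292.  125.] [-0.61  0.63  2.59  3.6   1.07  1.61]
1 1.5 [ 382. -339.  173.] [-0.72  0.39  2.38  3.73  0.53  1.3 ]
1 2.5 [ 414. -400.  152.] [-0.8   0.45  2.19  3.94  0.27  1.01]
1 3.2 [ 422. -415.  114.] [-0.82  0.52  2.13  4.08  0.19  0.86]
```

View pics/s1.png

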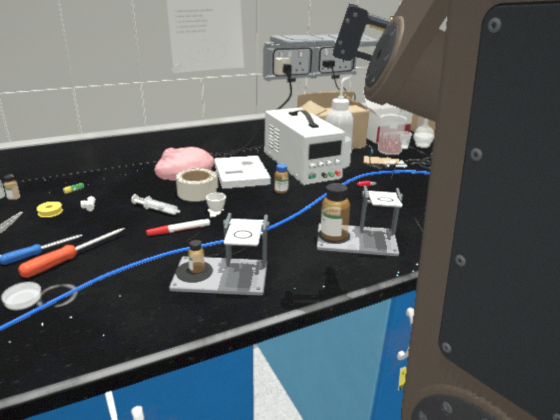

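The picture shows both stands untouched, with paddles at about (383,199) and (245,232). The arm is folded at the right with the gripper clear at about (365,40). Next I go under the paddle.

```bash
python3 - <<'E'
from plan import *
def st(n):
    s=manip.read_state(); print(n,round(s["time_s"],1),s["tcp_pos"].round(),s["qpos"].round(2),s["wrist_force"].round(1))
manip.movep(*pose(-115,130,.5,1)); st("hi")
p,q=pose(-105,-15,.5,1); print(manip.move_l(p,q,speed=120,max_force=6)); st("pre")
for n in("top","side"):
    im,_=snapshot(n); cv2.imwrite(f"pics/{n}2.png",im[:,:,::-1])
a=cv2.imread("pics/top2.png")[180:360,220:430]; b=cv2.imread("pics/side2.png")[120:300,260:470]
cv2.imwrite("pics/c3.png",cv2.resize(np.hstack([a,b]),(798,342),interpolation=cv2.INTER_CUBIC))
E
```

```text
hi 10.1 [ 335. -248.  234.] [-0.49  0.27  2.59  3.86  0.85  1.36] [1.3 0.8 0.6]
False
pre 11.5 [ 340. -257.   89.] [-0.52  0.92  2.71  3.64  1.5   1.83] [ 0.3 -0.1  0.3]
```

View pics/c3.png

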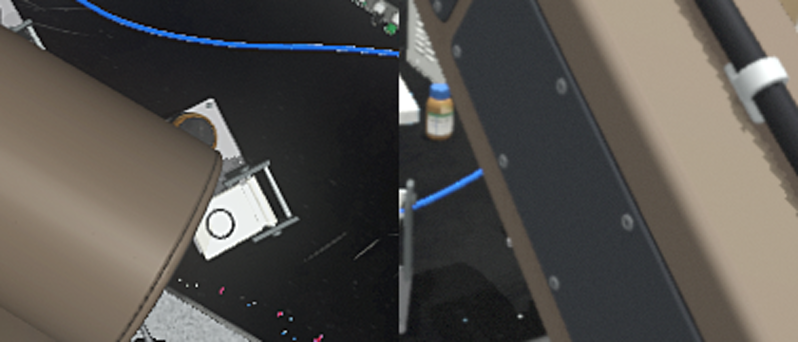

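The elbow is high over the bottle and hides the gripper. The paddle (crop (220,222)) has not moved and there is no contact force, so I go under and push over in guarded steps.

```bash
python3 - <<'E'
from plan import *
def st(n):
    s=manip.read_state(); print(n,round(s["time_s"],1),s["tcp_pos"].round(),s["wrist_force"].round(1))
def go(n,pq,v,f=6):
    h=manip.move_l(*pq,speed=v,max_force=f); st((n,h)); return h
if not go("under",pose(-72,-15,.5,1),80):
    for t in(.5,.75,1.0,1.25,1.5):
        if go(t,push(t,1),40): break
for n in("top",):
    im,_=snapshot(n); cv2.imwrite(f"pics/{n}3.png",im[180:360,220:430,::-1].repeat(3,0).repeat(3,1))
E
```

```text
('under', False) 12.2 [ 354. -286.   88.] [0.4 0.  0.8]
(0.5, False) 13.3 [ 358. -292.  125.] [-0.5 -0.7 -0.5]
(0.75, False) 13.9 [ 361. -299.  142.] [-0.   0.2  0.1]
(1.0, False) 14.5 [ 367. -309.  156.] [-1.3  0.6 -1.1]
(1.25, False) 15.1 [ 374. -323.  166.] [-0.5  0.5 -0.4]
(1.5, False) 15.7 [ 382. -339.  173.] [ 0.5 -0.4 -0.5]
```

View pics/top3.png

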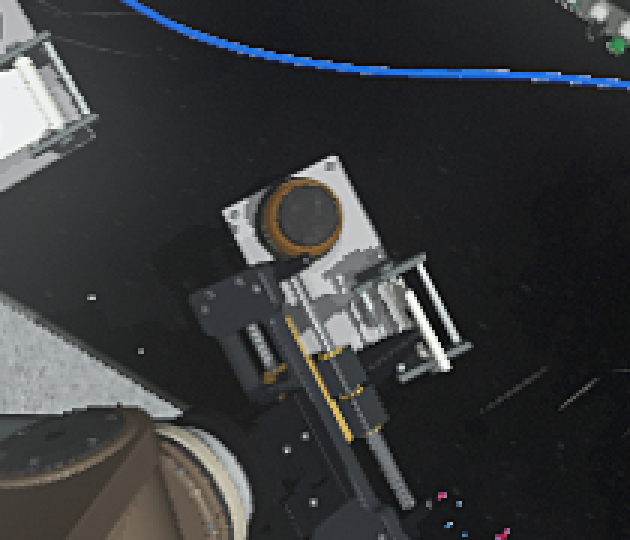

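The paddle is now upright (white edge-on bar at about (430,330)), with the closed fingers behind it and the stand unmoved. I continue over and down.

```bash
python3 - <<'E'
from plan import *
def st(n):
    s=manip.read_state(); print(n,round(s["time_s"],1),s["tcp_pos"].round(),s["wrist_force"].round(1))
def go(n,pq,v,f=6):
    h=manip.move_l(*pq,speed=v,max_force=f); st((n,h)); return h
for t in(1.75,2.0,2.25,2.5,2.75,2.95,3.08,3.14,3.18,3.22):
    if go(t,push(t,1),40 if t<2.9 else 20,6 if t<2.9 else 4): break
im,_=snapshot("top"); cv2.imwrite("pics/top4.png",im[180:360,220:430,::-1].repeat(3,0).repeat(3,1))
E
```

```text
(1.75, False) 16.4 [ 391. -356.  175.] [ 0.3 -0.9  1. ]
(2.0, False) 17.0 [ 399. -373.  172.] [-0.2  0.  -0.1]
(2.25, False) 17.7 [ 407. -388.  163.] [-0.5 -0.2 -0.1]
(2.5, False) 18.2 [ 414. -400.  151.] [-0.2  0.1  0.1]
(2.75, False) 18.8 [ 418. -408.  140.] [-0.4  0.2 -0. ]
(2.95, False) 19.5 [ 420. -412.  129.] [0.  0.2 0.1]
(3.08, False) 20.1 [ 421. -414.  121.] [-0.9 -0.3 -0.2]
(3.14, True) 20.3 [ 421. -415.  118.] [-0.8  2.6  5.8]
```

View pics/top4.png

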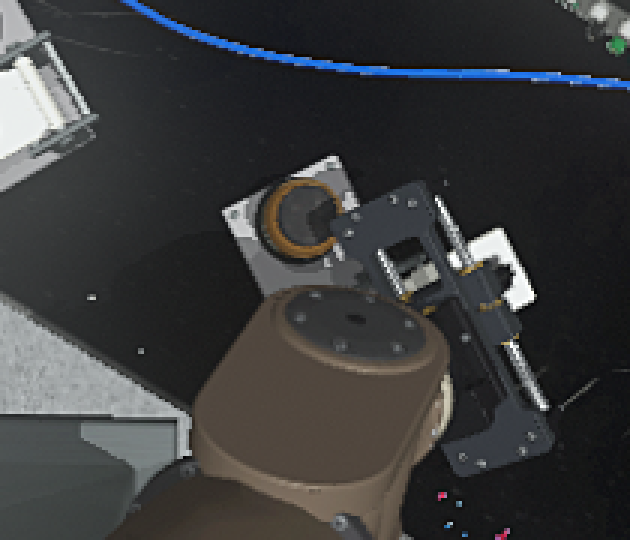

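The paddle lies on the far side under the fingertips at about (500,275), and the force rose at its stop. I retreat straight up and then check.

```bash
python3 - <<'E'
from plan import *
s=manip.read_state(); p=s["tcp_pos"]
manip.move_l(p+[0,0,40],speed=60); manip.move_l(p+[0,0,170],speed=150)
q=manip.read_state()["qpos"]; print(q.round(2))
manip.goto_joints([0.1,0.0,2.3,q[3],max(q[4],.6),q[5]])
manip.dwell(.3)
P={}
for n in("top","side"):
    im,d=snapshot(n); cv2.imwrite(f"pics/{n}5.png",im[:,:,::-1])
    P=cloud(n,d).reshape(-1,3); P=P[~np.isnan(P).any(1)]-PV
    L=np.c_[P@X,P@Y,P[:,2]]; m=(abs(L[:,1])<22)&(L[:,0]>34)&(L[:,0]<80)&(L[:,2]>-40)&(L[:,2]<60)
    print(n,m.sum(),np.polyfit(L[m,0],L[m,2],1) if m.sum()>20 else "", np.percentile(L[m,0],[1,99]) if m.sum() else "")
s=manip.read_state(); print(s["time_s"],s["tcp_pos"])
a=cv2.imread("pics/top5.png")[60:360,130:430]; b=cv2.imread("pics/side5.png")[120:345,140:440]
cv2.imwrite("pics/c5.png",np.hstack([cv2.resize(a,(400,400)),cv2.resize(b,(400,300)).copy() if 0 else cv2.copyMakeBorder(cv2.resize(b,(400,300)),0,100,0,0,0)]))
E
```

```text
Traceback (most recent call last):
plant.Unreachable: the arm cannot follow that straight line within its joint ranges
```

```bash
cat > ret.py <<'E'
from plan import *
s=manip.read_state(); p=s["tcp_pos"]; print(s["time_s"],p.round(),s["qpos"].round(2))
f=float(np.arcsin(-Ro.from_quat(s["tool_rot"]).as_matrix()[2,2])); print("phi",f)
for dx,dz,ph in((0,5,f),(0,20,f),(0,40,f),(0,20,.8),(0,40,.75),(0,60,.7),(-40,60,.6),(-40,120,.6)):
    t=p+17*(np.cos(f)*X-np.sin(f)*Z)-PV
    pq=pose(t@X+dx,t[2]+dz,ph,1); j=manip.inverse_kinematics(*pq); print(dx,dz,round(ph,2),None if j is None else j.round(2))
E
python3 ret.py
```

```text
20.3667 [ 421. -415.  118.] [-0.82  0.52  2.13  4.12  0.19  0.83]
phi 0.949495047871035
0 5 0.95 [-0.82  0.51  2.12  4.18  0.18  0.76]
0 20 0.95 None
0 40 0.95 None
0 20 0.8 [-0.8   0.51  2.2   3.73  0.37  1.23]
0 40 0.75 [-0.8   0.48  2.21  3.72  0.41  1.24]
0 60 0.7 [-0.79  0.45  2.22  3.71  0.44  1.25]
-40 60 0.6 [-0.74  0.46  2.36  3.61  0.68  1.4 ]
-40 120 0.6 [-0.74  0.32  2.3   3.78  0.5   1.2 ]
```

```bash
cat > ret2.py <<'E'
from plan import *
s=manip.read_state(); p=s["tcp_pos"]; f=0.9495
t=p+17*(np.cos(f)*X-np.sin(f)*Z)-PV
for dx,dz,ph,v in((0,40,.75,60),(0,60,.7,80),(-40,120,.6,120)):
    manip.move_l(*pose(t@X+dx,t[2]+dz,ph,1),speed=v)
manip.goto_joints([0.3,0.0,2.3,3.8,1.0,1.3])
for n in("top","side"):
    im,d=snapshot(n); cv2.imwrite(f"pics/{n}5.png",im[:,:,::-1])
    P=cloud(n,d).reshape(-1,3); P=P[~np.isnan(P).any(1)]-PV
    L=np.c_[P@X,P@Y,P[:,2]]; m=(abs(L[:,1])<22)&(L[:,0]>34)&(L[:,0]<95)&(L[:,2]>-40)&(L[:,2]<60)
    if m.sum()>20: print(n,m.sum(),np.polyfit(L[m,0],L[m,2],1), np.percentile(L[m,0],[1,99]))
s=manip.read_state(); print(s["time_s"],s["tcp_pos"])
a=cv2.imread("pics/top5.png")[60:360,130:430]; b=cv2.imread("pics/side5.png")[120:345,140:440]
cv2.imwrite("pics/c5.png",np.hstack([cv2.resize(a,(400,400)),cv2.copyMakeBorder(cv2.resize(b,(400,300)),0,100,0,0,0)]))
E
python3 ret2.py
```

```text
top 514 [-0.00448184  3.33580745] [34.45953217 85.15010429]
side 173 [-0.00729096  4.42209714] [34.60310985 83.52491532]
24.35 [491.01093535  82.92145408 511.93731244]
```

View pics/c5.png

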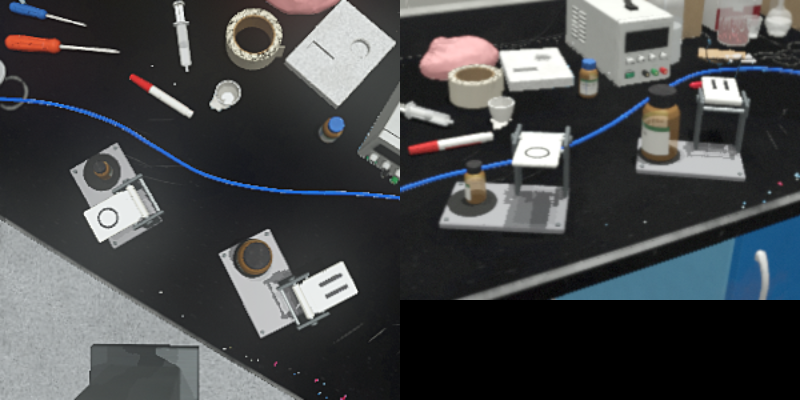

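The two-bar face shows flat on the far side at about (330,287), with a measured slope below 0.01. The other paddle still shows its ring at (108,218), and everything else is in place.

```bash
python3 -c "
from plant import manip
print(manip.finish_job())"
```

```text
the job is handed in; nothing more can be done
None
```

The paddle at the large-bottle stand is flat on the far side with its two-bar face up, nothing else appears moved in the last pictures, and the job was handed in at about 24 s with the arm clear.

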